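# Load the board tester: carrier home, cover shut

### The arm

A 6-joint arm with a two-finger parallel gripper is mounted at the origin on the work surface. World frame = base frame: x ahead of the robot, y to its left, z up, the work surface at z = 0. Lengths are in m, angles in degrees, forces in N, time in s.
With the tool pointing down it reaches from about 0.275 to 0.85 m from the base axis. Payload 5.2 kg.
Tool frame: the origin (TCP) lies midway between the tips of the shut fingers; the grasp point (between the pads) lies 19 mm behind it; z points along the fingers, y is the direction in which the jaws open and shut (so a half turn about z gives the same grasp; the last joint's range is limited). The gripper opens to 85 mm and grips with 20 to 120 N. Pads are 22 mm wide; open, the fingers measure 114 mm over their backs; the gripper's body (76 mm by 85 mm) begins 54 mm behind the grasp point. The pads swing forward as they close: fully open they stand 13 mm farther back than shut.
Start: joints at [-79.229, 14.817, 87.949, -0, 77.235, -11.62], TCP at [0.21, -0.509, 0.231] pointing down, gripper open.
Joint ranges: [-179.93, 179.93], [-52.35, 119.4], [10.71, 147.94], [-69.91, 249.91], [12.55, 155.21], [-178.61, 178.61]. Speed limits (degrees/s): [147.25, 147.25, 180, 180, 180, 180].

### API

Orientations are given as a 3x3 rotation matrix whose columns are the frame's x, y, z axes.
In Python, from station import manip gives the robot as it stands. The module is installed in compiled form; this text tells all that it offers.
- The arm moves only by the shell command python3 -m creep 'ROWS' [FORCE]. ROWS is JSON, a list of rows, each an object of numbers: "dx", "dy", "dz": the shift along the tool's x, y, z in cm; "yaw": the turn about the tool's z in degrees; "fingers": the closure, from 0 (fully open) to 1 (shut). In form: [{"dx": .., "dy": .., "dz": .., "yaw": .., "fingers": ..}, ...]. A call has 1 to 10 rows; each row is the pose to reach, as a shift and turn from the pose commanded when the call began, along the tool's axes at that moment; what a row does not reach only later rows make up. A row lasts 1/10 s, in which the tool goes at most 50 mm and 8.59 degrees, less where a joint would pass 70% of its speed; a pose out of reach is approached as far as the arm can. A call with a gripper value outside its range is refused whole. The fingers move at their own pace and stop on an object; FORCE is the grip in N (left out, the last holds). Time passes only in rows, so rows that repeat a pose let the fingers close. It gives the time, the measured TCP pose, the force and the opening at its end, in the units of the state.
- manip.get_obs(): the state, without advancing time (a new reading comes with each control period).
- manip.capture(name): name is "scene" or "side" or "wrist"; returns a dict with "frame" (384x512x3 uint8, red, green, blue), "mtx" (3x3 intrinsics, pixels), "k1" (the pictures are not rectified: a ray, as slopes to the right and down, at radius r is drawn at 1 + k1 r^2 times it, then the intrinsics apply), "cam_to_world" (4x4, takes a point from camera to world coordinates); the wrist camera has in their place "mount" (4x4, takes a point from camera to tool coordinates, whose origin is the TCP and whose axes are the flange's). Camera axes: x right, y down, z forward; pixel columns grow to the right and rows downward; lengths in m; the calibration is good to about 2 mm. A picture is of the moment at which its call begins: read the wrist's pose just before it. There is no depth.
- manip.sign_off(): hands the job in, once; it reports no verdict.
Trained networks look in a picture, given as the dict that the camera call returned (one of the last four; its "shot" number tells which), for a name from the list of things; names that differ only in an ending like _2 or _b are one class to them, and where a whole thing is asked for, a point or a joint stands for the part that bears it (a point fixed in the world has none). Each returns a list of dicts, best first, with "score" (0 to 1); they miss things now and then, are a little off and sometimes report something else, mostly with a low value. They report only what shows in the picture. A call takes as long as a camera call. They do not tell look-alikes from the thing itself.
- manip.outline_of(picture, name): "pixels" (384x512 bool, what is visible of it).
- manip.mark_of(picture, name): "at" ([x, y, z] in m, in the coordinates of the camera as it stood for that picture, good to about 4 mm: a listed point, or the origin of a listed thing).
The state is a dict: "time": time; "joints": joint angles; "qvel": joint speeds; "joint_efforts": joint torques, N m; "position": TCP position; "eef_rot": TCP orientation; "ft_force": force on the tool from outside, world axes, zero at the start; "ft_torque": the same for the moment, N m; "gripper_width": finger opening in m.
Only numpy, scipy, OpenCV 4.12 (cv2) and the standard library are available. Lean on these libraries where they do the work, as an engineer would, in place of code of your own. Each camera call takes 0.05 s, during which the arm holds its last target. There are 200 camera calls.

### The job

Get the circuit board ready for test: with the fingertips, push the pulled-out board carrier fully home into the tester, then swing the tester's open cover over and press it fully shut. Only push, gently and without slamming: do not touch or lift the circuit board lying in the carrier, do not bring the cover down before the carrier is home, and leave the other things on the bench where they are.

Things in the scene. Friction and masses are not known exactly. Their poses are not given: they have to be found in the camera images.
- tester: Fixed bench tester: a cream and aluminium box 180 (x) x 190 (y) x 75 mm high, open at the front (-x) and at the top. Origin: centre of its underside on the bench; its x axis points from its open front to its back, y to its left side, z up. It stands at a varying place in front of the robot, turned up to 0.2 rad either way. A 50 mm high black connector block sticks out 30 mm behind its back.
- carrier (a joint): Board carrier, a flat grey tray that slides in the tester along the tester's x axis: metres it is pulled out towards -x (0 = fully home, against a stop; at most 0.09). It slides against a friction of about 2 N and stays where it is left.
- carrier_front (a point): Middle of the outer face of the carrier's aluminium front panel, 35 mm above the bench; moves with the carrier. The panel is upright, faces tester -x, is 156 wide (y), 38 high (from 16 to 54 mm above the bench) and 14 mm thick. With the carrier home this face stands 16 mm in front of the tester's front edge. Space in front of the panel is free.
- cover (a joint): Cover of the tester, a cream plate hinged along the tester's left (+y) top rim: radians open (0 = shut, lying flat on the rim, against a stop; pi/2 = upright on the left side; at most 1.9, leaning outwards to +y). To shut it, its outer face, which faces the tester's left (+y) when open, is pushed towards -y and then down. The hinge is stiff (about 0.42 N m of friction) so the cover stays where it is left; the plate weighs about 0.2 kg.
- cover_hinge (a point): Middle of the cover's hinge line, at tester (0, 95, 75) mm. The hinge line runs along the tester's x axis.
- cover_edge (a point): Middle of the free edge of the cover, 186 mm from the hinge line. The plate is 166 mm long along the hinge line (centred on it), 10 mm thick, and reaches from 6 to 186 mm from the hinge line; shut, it lies 1 to 11 mm above the hinge line's height, so its top is 86 mm above the bench (a steel label plate of 1.5 mm on it is only a look). A dark rubber pad on its inner face is only a look.
- board: Loose green circuit board 120 (x) x 100 (y) x 4 mm with parts up to 18 mm high, lying freely in the carrier's shallow bed (147 x 104 mm inside, rims 8 mm high), about in line with the tester. Origin: centre of its underside. It rides along with the carrier; it must not be touched.
- carrier_bed (a point): Centre of the floor of the carrier's bed, 28 mm above the bench, 94 mm behind the carrier's front face; moves with the carrier.
- spare_board: Bystander: another loose green circuit board 120 x 100 x 4 mm, parts up to 18 mm, lying on the bench to the right (-y) of the tester. Origin: centre of its underside.
- screwdriver: Bystander: loose screwdriver 190 mm long lying on the bench to the left of the tester. Origin: under its middle on the bench; its x axis points along it to the tip.
- jar: Bystander: loose closed jar, 48 mm diameter, 60 mm high, standing to the right of the tester. Origin: centre of its underside.
- parts_bin: Bystander: loose black open bin 100 x 80 x 45 mm on the bench to the left of the tester and towards the robot. Origin: centre of its underside.
There are look-alikes about, which are no part of the job. What is shaped like the board but brown or pink is not meant.

How it is judged (in metres and radians):
On the way, in this order (a step that is already met when the one before it is completed fails the run):
1. the carrier is fully home while the cover still stands open (value of joint carrier below 0.004 m and value of joint cover above 0.9 rad), for 0.2 s.
2. the cover is fully shut with the carrier home (value of joint cover below 0.04 rad and value of joint carrier below 0.004 m), for 0.2 s.
At the end, for the whole second after the job is handed in: The carrier is within 4 mm of fully home, the cover within 0.04 rad of shut, the board lies flat and still in the carrier's bed (within 22 mm of its middle), and the four bystanders are within 30 mm of where they were (all of step 2 and distance between board and carrier_bed below 0.022 m and angle between board's own z axis and vertical below 0.08 rad and linear speed of board below 0.02 m/s and distance of each of spare_board, screwdriver, jar, parts_bin from where it was at the start of the episode below 0.03 m); the robot touches nothing.
It fails at once if the cover was brought below 0.9 rad (about half shut) while the carrier was more than 10 mm out (value of joint cover below 0.9 rad and value of joint carrier above 0.01 m).
It fails at once if the board was touched by the robot (more than 1 N) (contact force between any of the fingers, the arm and board above 1 N).
It fails at once if the board was lifted or taken out of the carrier's bed (more than 22 mm from the middle of the bed or more than 8 mm above its floor) (distance between board and carrier_bed above 0.022 m or z of board in the frame of carrier_bed above 0.008 m).
It fails at once if the carrier (faster than 0.6 m/s) or the cover (faster than 5 rad/s) was slammed (velocity of joint carrier below -0.6 m/s or velocity of joint cover below -5 rad/s).
It fails at once if a bystander was moved more than 30 mm or lifted (distance of any of spare_board, screwdriver, jar, parts_bin from where it was at the start of the episode above 0.03 m).
It also fails if it takes over 51 s, if anything falls off the work surface, if the arm or the gripper's body presses on something with over 40 N, if the wrist force passes 120 N, or if a joint passes its speed limit or range.

## Working session

There is one attempt and no reset: what is moved stays moved. The work goes in short steps, Python scripts to look and compute and a shell command to move; the robot and the scene stay as the last step left them, time stands still between calls to the robot, and variables do not carry over. Pictures are saved under pics/ and viewed, about 8 in all and at most 12, crops included, and the job is handed in when it is done.

```bash
mkdir -p pics
cat > h.py <<'E'
from station import manip
import numpy as np, cv2
def marks(cam, names):
    p=manip.capture(cam); out={}
    for n in names:
        for d in manip.mark_of(p,n)[:2]:
            w=(p["cam_to_world"]@np.r_[d["at"],1])[:3]
            print(cam,n,round(d["score"],2),np.round(w,3)); out.setdefault(n,w)
    return p,out
E
python3 - <<'E'
from h import *
o=manip.get_obs(); print(o["time"],o["position"],o["eef_rot"],o["gripper_width"])
N=["tester","carrier_front","cover_hinge","cover_edge","board","carrier_bed","spare_board","screwdriver","jar","parts_bin"]
ims=[]
for c in("scene","side"):
    p,_=marks(c,N); ims.append(p["frame"])
cv2.imwrite("pics/a.png",cv2.resize(ims[0],(800,600))[:,:,::-1]); cv2.imwrite("pics/b.png",cv2.resize(ims[1],(800,600))[:,:,::-1])
E
```

```text
0.0 [ 0.20943643 -0.50797275  0.230469  ] [[ 9.24585119e-01  3.80975383e-01 -3.38640027e-04]
 [ 3.80975343e-01 -9.24583405e-01  1.82089899e-03]
 [ 3.80616741e-04 -1.81258961e-03 -9.99998285e-01]] 0.08537154203682418
scene tester 0.97 [ 0.639 -0.095  0.   ]
scene carrier_front 0.7 [ 0.473 -0.115  0.036]
scene cover_hinge 0.79 [ 0.627 -0.001  0.079]
scene cover_edge 0.72 [0.623 0.033 0.263]
scene cover_edge 0.66 [ 0.564 -0.337  0.003]
scene board 0.97 [ 0.349 -0.281  0.001]
scene board 0.89 [ 0.344 -0.029 -0.002]
scene spare_board 0.89 [ 0.561 -0.335  0.002]
scene screwdriver 0.81 [0.635 0.12  0.002]
scene jar 0.61 [ 0.722 -0.287  0.004]
scene parts_bin 0.59 [ 0.397  0.144 -0.001]
scene parts_bin 0.36 [0.621 0.031 0.262]
side tester 0.66 [ 0.638 -0.095 -0.002]
side cover_hinge 0.86 [ 0.63  -0.     0.073]
side cover_edge 0.78 [0.625 0.035 0.255]
side board 0.83 [ 0.349 -0.279  0.001]
side board 0.8 [ 0.345 -0.029 -0.001]
side spare_board 0.65 [ 0.568 -0.335 -0.001]
side jar 0.63 [ 0.724 -0.284 -0.001]
side jar 0.27 [ 0.635 -0.092 -0.002]
side parts_bin 0.8 [0.396 0.143 0.002]
side parts_bin 0.57 [ 0.724 -0.289 -0.002]
```

View pics/a.png

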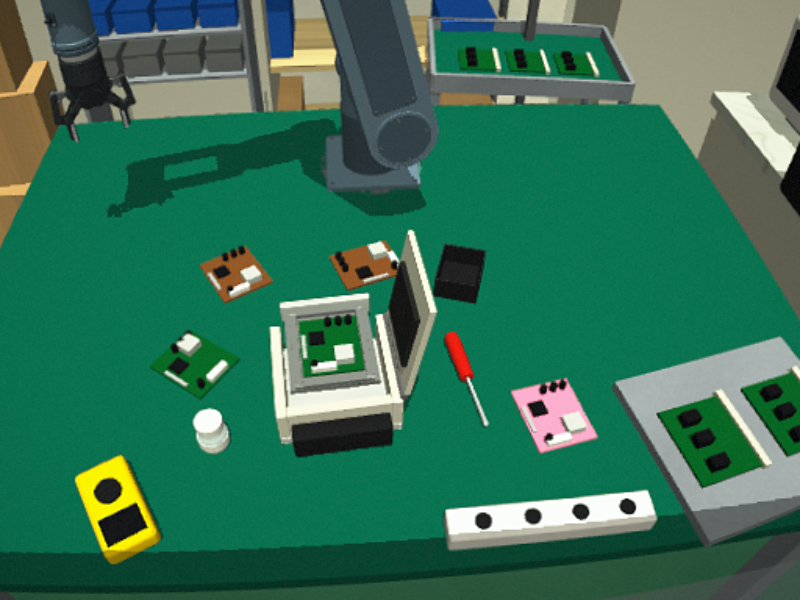

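View pics/b.png

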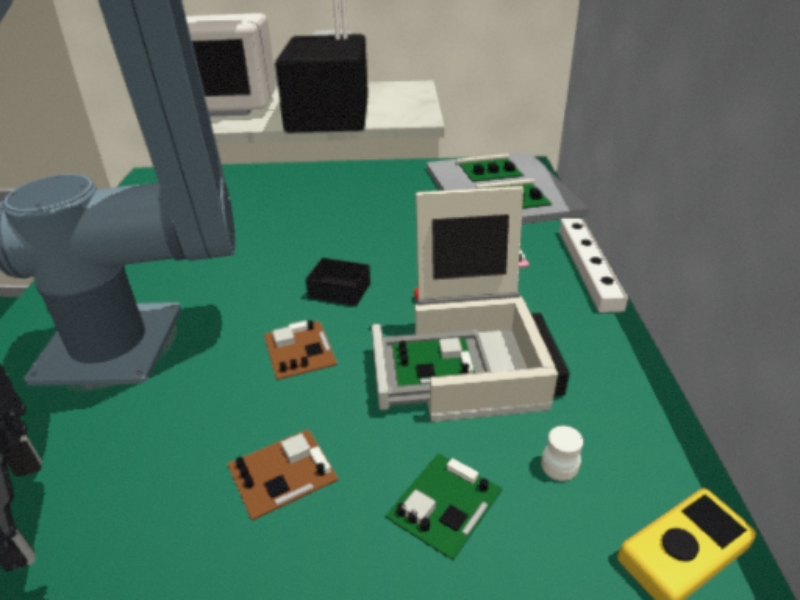

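The pictures agree with the estimates. The scene view shows the tester near (340,370), cover open at (415,310) and screwdriver at (465,380). The side view shows the carrier front panel at (380,370). From the marks, the tester is turned about +0.115 rad, the carrier is about 60 mm out and the cover is open about 1.75 rad. Next I move in front of the panel, high, with the fingers shut and aligned to the tester.

```bash
python3 -m creep '[{"dx":3.5,"dy":-2.8,"dz":0,"yaw":2,"fingers":1},{"dx":7,"dy":-5.6,"dz":0,"yaw":4,"fingers":1},{"dx":10.5,"dy":-8.4,"dz":0,"yaw":6,"fingers":1},{"dx":14,"dy":-11.2,"dz":0,"yaw":8,"fingers":1},{"dx":17.5,"dy":-14,"dz":0,"yaw":10,"fingers":1},{"dx":21,"dy":-17,"dz":0,"yaw":12,"fingers":1},{"dx":24.5,"dy":-20,"dz":0,"yaw":13,"fingers":1},{"dx":28,"dy":-23,"dz":0,"yaw":14,"fingers":1},{"dx":31.5,"dy":-25.5,"dz":0,"yaw":15,"fingers":1},{"dx":34.4,"dy":-27.8,"dz":0,"yaw":15.8,"fingers":1}]' 20
python3 -m creep '[{"dx":0,"dy":0,"dz":0,"yaw":0,"fingers":1},{"dx":0,"dy":0,"dz":0,"yaw":0,"fingers":1},{"dx":0,"dy":0,"dz":0,"yaw":0,"fingers":1}]'
python3 - <<'E'
from h import *
o=manip.get_obs(); print(o["time"],o["position"],o["eef_rot"].round(3),o["gripper_width"],o["ft_force"])
E
```

```text
time: 2.1
position: [0.4226, -0.1185, 0.2317]
eef_rot: [[0.993, 0.115, 0.001], [0.115, -0.993, -0.0], [0.001, 0.0, -1.0]]
ft_force: [0.6, -0.9, 0.1]
gripper_width: -0.0002
time: 2.4
position: [0.4214, -0.1212, 0.2313]
eef_rot: [[0.993, 0.114, -0.0], [0.114, -0.993, -0.0], [-0.0, 0.0, -1.0]]
ft_force: [0.4, -0.8, -0.5]
gripper_width: -0.0002
2.4 [ 0.42138433 -0.12115091  0.23127536] [[ 0.993  0.114 -0.   ]
 [ 0.114 -0.993 -0.   ]
 [-0.     0.    -1.   ]] -0.00015717995995825237 [ 0.37594794 -0.75821839 -0.46892784]
```

```bash
python3 -m creep '[{"dx":0,"dy":0,"dz":4,"yaw":0,"fingers":1},{"dx":0,"dy":0,"dz":8,"yaw":0,"fingers":1},{"dx":0,"dy":0,"dz":12,"yaw":0,"fingers":1},{"dx":0,"dy":0,"dz":15,"yaw":0,"fingers":1},{"dx":0,"dy":0,"dz":18,"yaw":0,"fingers":1},{"dx":0,"dy":0,"dz":19.6,"yaw":0,"fingers":1},{"dx":0,"dy":0,"dz":19.6,"yaw":0,"fingers":1}]'
python3 -m creep '[{"dx":1,"dy":0,"dz":0,"yaw":0,"fingers":1},{"dx":2,"dy":0,"dz":0,"yaw":0,"fingers":1},{"dx":2.5,"dy":0,"dz":0,"yaw":0,"fingers":1},{"dx":3,"dy":0,"dz":0,"yaw":0,"fingers":1},{"dx":3.5,"dy":0,"dz":0,"yaw":0,"fingers":1},{"dx":4,"dy":0,"dz":0,"yaw":0,"fingers":1},{"dx":4.5,"dy":0,"dz":0,"yaw":0,"fingers":1},{"dx":5,"dy":0,"dz":0,"yaw":0,"fingers":1},{"dx":5.5,"dy":0,"dz":0,"yaw":0,"fingers":1},{"dx":6,"dy":0,"dz":0,"yaw":0,"fingers":1}]'
python3 -m creep '[{"dx":0.5,"dy":0,"dz":0,"yaw":0,"fingers":1},{"dx":1,"dy":0,"dz":0,"yaw":0,"fingers":1},{"dx":1.5,"dy":0,"dz":0,"yaw":0,"fingers":1},{"dx":2,"dy":0,"dz":0,"yaw":0,"fingers":1},{"dx":2.5,"dy":0,"dz":0,"yaw":0,"fingers":1},{"dx":3,"dy":0,"dz":0,"yaw":0,"fingers":1},{"dx":3.3,"dy":0,"dz":0,"yaw":0,"fingers":1},{"dx":3.6,"dy":0,"dz":0,"yaw":0,"fingers":1}]'
```

```text
time: 3.1
position: [0.4195, -0.121, 0.0333]
eef_rot: [[0.994, 0.112, -0.005], [0.112, -0.994, 0.002], [-0.004, -0.003, -1.0]]
ft_force: [0.2, -0.5, 0.5]
gripper_width: -0.0001
time: 4.1
position: [0.4815, -0.1137, 0.0352]
eef_rot: [[0.993, 0.115, -0.0], [0.115, -0.993, -0.0], [-0.0, 0.0, -1.0]]
ft_force: [-1.8, -1.1, 1.2]
gripper_width: 0.0002
time: 4.9
position: [0.5173, -0.1094, 0.0353]
eef_rot: [[0.993, 0.115, -0.0], [0.115, -0.993, 0.0], [-0.0, -0.0, -1.0]]
ft_force: [-2.1, -1.6, 0.1]
gripper_width: 0.0003
```

```bash
python3 -m creep '[{"dx":0.15,"dy":0,"dz":0,"yaw":0,"fingers":1},{"dx":0.3,"dy":0,"dz":0,"yaw":0,"fingers":1},{"dx":0.45,"dy":0,"dz":0,"yaw":0,"fingers":1},{"dx":0.6,"dy":0,"dz":0,"yaw":0,"fingers":1}]'
python3 -m creep '[{"dx":0.15,"dy":0,"dz":0,"yaw":0,"fingers":1},{"dx":0.3,"dy":0,"dz":0,"yaw":0,"fingers":1},{"dx":0.3,"dy":0,"dz":0,"yaw":0,"fingers":1}]'
```

```text
time: 5.3
position: [0.5198, -0.109, 0.0352]
eef_rot: [[0.993, 0.116, -0.007], [0.116, -0.993, -0.0], [-0.007, -0.001, -1.0]]
ft_force: [-16.4, -7.3, 10.8]
gripper_width: -0.0002
time: 5.6
position: [0.5198, -0.1089, 0.0351]
eef_rot: [[0.993, 0.116, -0.012], [0.116, -0.993, -0.0], [-0.012, -0.001, -1.0]]
ft_force: [-22.2, -8.4, 15.1]
gripper_width: -0.0
```

```bash
python3 -m creep '[{"dx":-2,"dy":0,"dz":0,"yaw":0,"fingers":1},{"dx":-6,"dy":0,"dz":0,"yaw":0,"fingers":1},{"dx":-6,"dy":0,"dz":-4,"yaw":0,"fingers":1},{"dx":-6,"dy":0,"dz":-8,"yaw":0,"fingers":1},{"dx":-6,"dy":0,"dz":-13,"yaw":0,"fingers":1},{"dx":-6,"dy":0,"dz":-18,"yaw":0,"fingers":1},{"dx":-6,"dy":0,"dz":-23,"yaw":0,"fingers":1},{"dx":-6,"dy":0,"dz":-28,"yaw":0,"fingers":1},{"dx":-6,"dy":0,"dz":-29,"yaw":0,"fingers":1},{"dx":-6,"dy":0,"dz":-29,"yaw":0,"fingers":1}]'
python3 - <<'E'
from h import *
for c in("scene","side"):
    p,_=marks(c,["tester","carrier_front","cover_hinge","cover_edge","carrier_bed"])
cv2.imwrite("pics/c.png",cv2.resize(p["frame"][80:330,180:430],(600,600))[:,:,::-1])
E
```

```text
time: 6.6
position: [0.4677, -0.1155, 0.3278]
eef_rot: [[0.993, 0.115, 0.006], [0.115, -0.993, -0.002], [0.005, 0.003, -1.0]]
ft_force: [-0.4, 0.0, -0.8]
gripper_width: 0.0
scene tester 0.86 [ 0.637 -0.095 -0.001]
scene tester 0.26 [0.637 0.122 0.001]
scene carrier_front 0.55 [ 0.528 -0.107  0.032]
scene cover_hinge 0.92 [ 0.629 -0.004  0.077]
scene cover_edge 0.67 [0.624 0.034 0.262]
side tester 0.86 [ 0.638 -0.095 -0.   ]
side carrier_front 0.85 [ 0.531 -0.104  0.036]
side cover_hinge 0.97 [ 0.632 -0.     0.073]
side cover_edge 0.68 [0.622 0.035 0.254]
side carrier_bed 0.75 [ 0.567 -0.335 -0.003]
```

View pics/c.png

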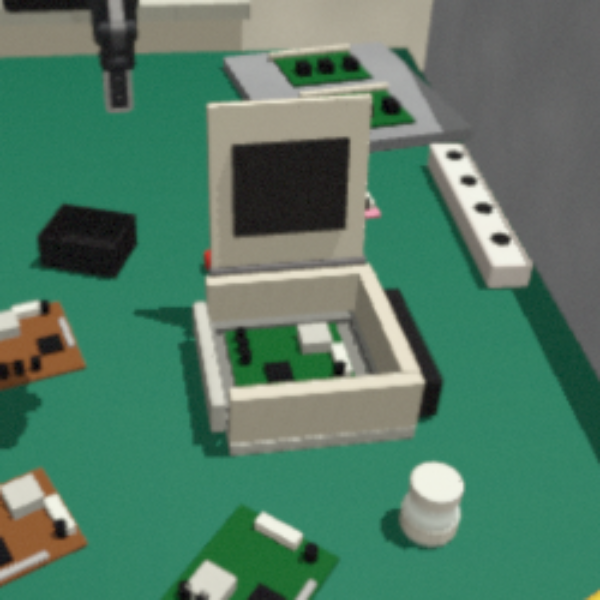

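The carrier is home: its panel at (210,370) sits against the tester with the usual gap, and the stop force was felt. The cover still stands open at about 1.76 rad. Now I go around to its outer (left) side.

```bash
python3 -m creep '[{"dx":0,"dy":-4,"dz":0,"yaw":0,"fingers":1},{"dx":0,"dy":-8,"dz":0,"yaw":0,"fingers":1},{"dx":0,"dy":-12,"dz":0,"yaw":0,"fingers":1},{"dx":0,"dy":-16,"dz":0,"yaw":0,"fingers":1},{"dx":0,"dy":-19.6,"dz":0,"yaw":0,"fingers":1},{"dx":4,"dy":-19.6,"dz":0,"yaw":0,"fingers":1},{"dx":8,"dy":-19.6,"dz":0,"yaw":0,"fingers":1},{"dx":12,"dy":-19.6,"dz":0,"yaw":0,"fingers":1},{"dx":16,"dy":-19.6,"dz":0,"yaw":0,"fingers":1},{"dx":17.1,"dy":-19.6,"dz":0,"yaw":0,"fingers":1}]'
python3 -m creep '[{"dx":0,"dy":0,"dz":0,"yaw":0,"fingers":1},{"dx":0,"dy":0,"dz":3,"yaw":0,"fingers":1},{"dx":0,"dy":0,"dz":6,"yaw":0,"fingers":1},{"dx":0,"dy":0,"dz":9,"yaw":0,"fingers":1},{"dx":0,"dy":0,"dz":11.2,"yaw":0,"fingers":1},{"dx":0,"dy":0,"dz":11.2,"yaw":0,"fingers":1},{"dx":0,"dy":0,"dz":11.2,"yaw":0,"fingers":1}]'
python3 - <<'E'
from h import *
p=manip.capture("scene")
cv2.imwrite("pics/d.png",cv2.resize(p["frame"][100:300,120:370],(750,600))[:,:,::-1])
E
```

```text
time: 8.2
position: [0.6168, 0.0993, 0.3235]
eef_rot: [[0.993, 0.115, -0.001], [0.115, -0.993, 0.0], [-0.001, -0.0, -1.0]]
ft_force: [-0.1, -0.0, -0.2]
gripper_width: -0.0002
time: 8.9
position: [0.6133, 0.099, 0.2142]
eef_rot: [[0.993, 0.115, 0.0], [0.115, -0.993, -0.0], [0.0, 0.0, -1.0]]
ft_force: [0.0, 0.8, 0.2]
gripper_width: 0.0003
```

View pics/d.png

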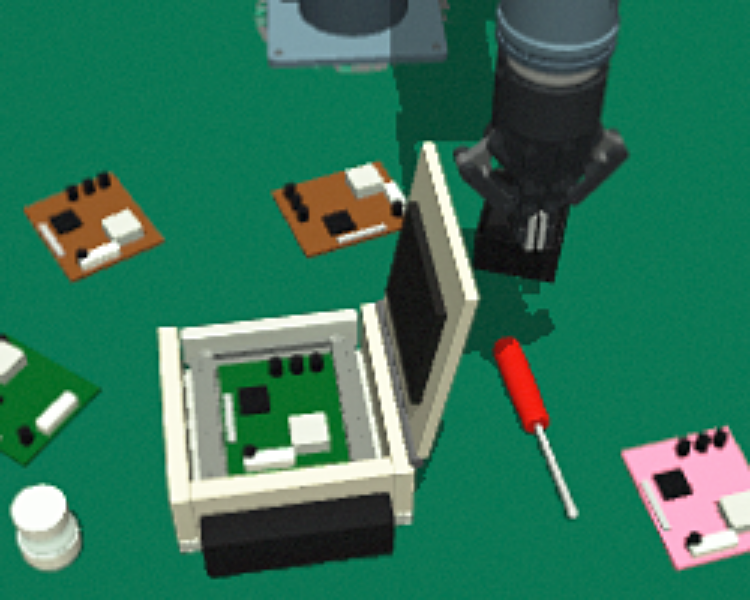

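The picture shows the tester open with the carrier in. The finger tips are at (537,240), clear of the cover's edge at (475,295). The linkage elbows at (480,160) stick out towards the cover, so I turn the tool a quarter turn to put them along the hinge direction.

```bash
python3 -m creep '[{"dx":0,"dy":0,"dz":0,"yaw":-8,"fingers":1},{"dx":0,"dy":0,"dz":0,"yaw":-16,"fingers":1},{"dx":0,"dy":0,"dz":0,"yaw":-24,"fingers":1},{"dx":0,"dy":0,"dz":0,"yaw":-32,"fingers":1},{"dx":0,"dy":0,"dz":0,"yaw":-40,"fingers":1},{"dx":0,"dy":0,"dz":0,"yaw":-48,"fingers":1},{"dx":0,"dy":0,"dz":0,"yaw":-56,"fingers":1},{"dx":0,"dy":0,"dz":0,"yaw":-64,"fingers":1},{"dx":0,"dy":0,"dz":0,"yaw":-72,"fingers":1},{"dx":0,"dy":0,"dz":0,"yaw":-80,"fingers":1}]'
python3 -m creep '[{"dx":0,"dy":0,"dz":0,"yaw":-8,"fingers":1},{"dx":0,"dy":0,"dz":0,"yaw":-10,"fingers":1},{"dx":0,"dy":0,"dz":0,"yaw":-10,"fingers":1},{"dx":0,"dy":0,"dz":0,"yaw":-10,"fingers":1}]'
python3 -c "
from h import *
print(manip.get_obs()['joints'])"
```

```text
time: 9.95
position: [0.6147, 0.099, 0.2159]
eef_rot: [[0.054, 0.999, 0.004], [0.999, -0.054, -0.0], [0.0, 0.004, -1.0]]
ft_force: [-0.3, 0.1, -0.0]
gripper_width: 0.0001
time: 10.35
position: [0.6144, 0.0991, 0.2149]
eef_rot: [[-0.114, 0.994, 0.003], [0.994, 0.114, -0.0], [-0.0, 0.003, -1.0]]
ft_force: [0.4, -0.0, 0.4]
gripper_width: 0.0002
[-1.09652736e+00  2.27452002e+01  7.89683963e+01  1.50710704e-03
  7.81365538e+01 -7.61971250e+00]
```

```bash
python3 -m creep '[{"dx":-1.5,"dy":0,"dz":0,"yaw":0,"fingers":1},{"dx":-3,"dy":0,"dz":0,"yaw":0,"fingers":1},{"dx":-3.6,"dy":0,"dz":0,"yaw":0,"fingers":1},{"dx":-4.2,"dy":0,"dz":0,"yaw":0,"fingers":1},{"dx":-4.8,"dy":0,"dz":0,"yaw":0,"fingers":1},{"dx":-5.4,"dy":0,"dz":-0.2,"yaw":0,"fingers":1},{"dx":-6,"dy":0,"dz":-0.4,"yaw":0,"fingers":1},{"dx":-6.6,"dy":0,"dz":-0.6,"yaw":0,"fingers":1},{"dx":-7.2,"dy":0,"dz":-0.8,"yaw":0,"fingers":1},{"dx":-7.8,"dy":0,"dz":-1,"yaw":0,"fingers":1}]'
python3 - <<'E'
from h import *
p,_=marks("scene",["cover_edge"])
cv2.imwrite("pics/e.png",cv2.resize(p["frame"][100:300,120:370],(750,600))[:,:,::-1])
E
```

```text
time: 11.35
position: [0.6227, 0.0212, 0.2235]
eef_rot: [[-0.115, 0.993, -0.0], [0.993, 0.115, 0.0], [0.0, -0.0, -1.0]]
ft_force: [-0.3, 1.8, -0.4]
gripper_width: -0.0001
scene cover_edge 0.96 [0.627 0.    0.263]
```

View pics/e.png

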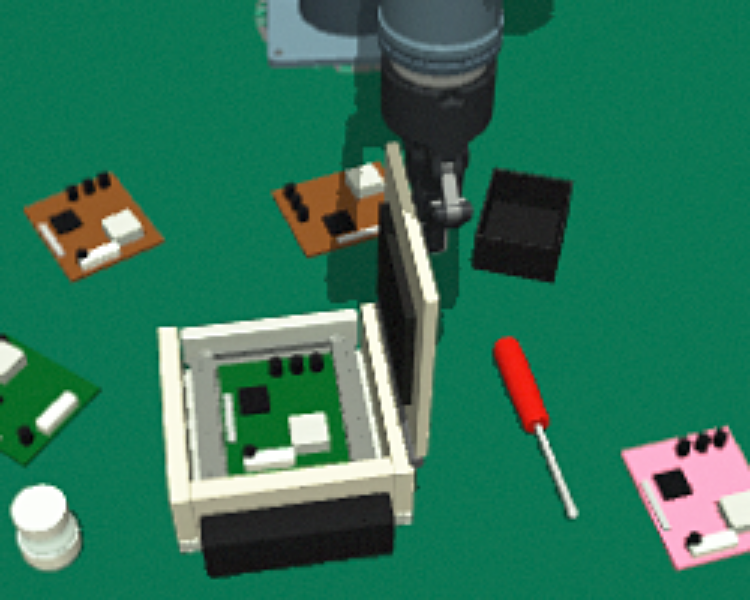

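The cover is now upright: its edge is at (430,295) above the hinge, and the fingertips rest on its outer face at (440,240). I follow the arc down.

```bash
python3 -m creep '[{"dx":-1.4,"dy":0,"dz":0,"yaw":0,"fingers":1},{"dx":-2.7,"dy":0,"dz":0,"yaw":0,"fingers":1},{"dx":-4,"dy":0,"dz":0.2,"yaw":0,"fingers":1},{"dx":-5.2,"dy":0,"dz":0.5,"yaw":0,"fingers":1},{"dx":-6.5,"dy":0,"dz":0.9,"yaw":0,"fingers":1},{"dx":-7.7,"dy":0,"dz":1.5,"yaw":0,"fingers":1},{"dx":-8.8,"dy":0,"dz":2.1,"yaw":0,"fingers":1},{"dx":-10,"dy":0,"dz":2.8,"yaw":0,"fingers":1},{"dx":-11,"dy":0,"dz":3.6,"yaw":0,"fingers":1},{"dx":-11,"dy":0,"dz":3.6,"yaw":0,"fingers":1}]'
python3 - <<'E'
from h import *
p,_=marks("scene",["cover_edge"])
p,_=marks("side",["cover_edge","carrier_front"])
cv2.imwrite("pics/f.png",cv2.resize(p["frame"][80:330,180:430],(600,600))[:,:,::-1])
E
```

```text
time: 12.45
position: [0.635, -0.0895, 0.1854]
eef_rot: [[-0.113, 0.994, -0.002], [0.994, 0.113, -0.0], [0.0, -0.002, -1.0]]
ft_force: [-0.3, -0.5, 0.1]
gripper_width: -0.0002
scene cover_edge 0.75 [ 0.637 -0.133  0.213]
side cover_edge 0.75 [ 0.637 -0.128  0.207]
side carrier_front 0.55 [ 0.531 -0.105  0.034]
```

View pics/f.png

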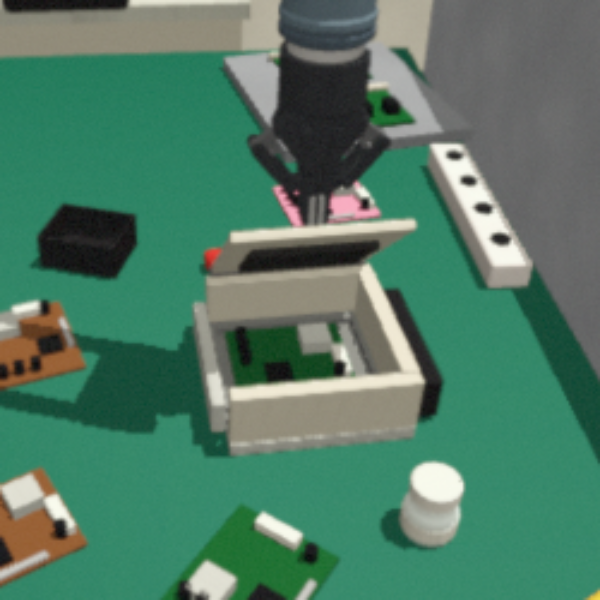

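The cover is at about 45°, with the fingertips on its outer face at (315,215). I continue down.

```bash
python3 -m creep '[{"dx":-0.9,"dy":0,"dz":0.9,"yaw":0,"fingers":1},{"dx":-1.8,"dy":0,"dz":1.9,"yaw":0,"fingers":1},{"dx":-2.6,"dy":0,"dz":3,"yaw":0,"fingers":1},{"dx":-3.3,"dy":0,"dz":4.1,"yaw":0,"fingers":1},{"dx":-3.9,"dy":0,"dz":5.2,"yaw":0,"fingers":1},{"dx":-4.4,"dy":0,"dz":6.5,"yaw":0,"fingers":1},{"dx":-4.8,"dy":0,"dz":7.7,"yaw":0,"fingers":1},{"dx":-5,"dy":0,"dz":8.8,"yaw":0,"fingers":1},{"dx":-5,"dy":0,"dz":9.5,"yaw":0,"fingers":1},{"dx":-5,"dy":0,"dz":9.7,"yaw":0,"fingers":1}]'
python3 -m creep '[{"dx":0,"dy":0,"dz":0.2,"yaw":0,"fingers":1},{"dx":0,"dy":0,"dz":0.4,"yaw":0,"fingers":1},{"dx":0,"dy":0,"dz":0.6,"yaw":0,"fingers":1},{"dx":0,"dy":0,"dz":0.7,"yaw":0,"fingers":1},{"dx":0,"dy":0,"dz":0.7,"yaw":0,"fingers":1}]'
```

```text
time: 13.7
position: [0.6404, -0.1373, 0.089]
eef_rot: [[-0.115, 0.993, -0.002], [0.993, 0.115, 0.0], [0.001, -0.002, -1.0]]
ft_force: [-0.9, -0.4, 0.7]
gripper_width: 0.0001
time: 14.2
position: [0.6413, -0.1372, 0.086]
eef_rot: [[-0.115, 0.993, 0.002], [0.993, 0.115, -0.001], [-0.001, 0.001, -1.0]]
ft_force: [-5.4, 1.4, 12.8]
gripper_width: -0.0001
```

Pressed onto the stop at z = 0.086, the shut height, with 13 N. I press a little more, then lift off and check.

```bash
python3 -m creep '[{"dx":0,"dy":0,"dz":0.2,"yaw":0,"fingers":1},{"dx":0,"dy":0,"dz":0.3,"yaw":0,"fingers":1},{"dx":0,"dy":0,"dz":0.3,"yaw":0,"fingers":1},{"dx":0,"dy":0,"dz":0.3,"yaw":0,"fingers":1}]'
python3 -m creep '[{"dx":0,"dy":0,"dz":-1,"yaw":0,"fingers":1},{"dx":0,"dy":0,"dz":-4,"yaw":0,"fingers":1},{"dx":0,"dy":0,"dz":-8,"yaw":0,"fingers":1},{"dx":0,"dy":0,"dz":-12,"yaw":0,"fingers":1},{"dx":0,"dy":0,"dz":-16,"yaw":0,"fingers":1},{"dx":0,"dy":0,"dz":-18,"yaw":0,"fingers":1},{"dx":0,"dy":0,"dz":-18,"yaw":0,"fingers":1}]'
python3 - <<'E'
from h import *
for c in("scene","side"):
    p,_=marks(c,["cover_edge","carrier_front","cover_hinge","spare_board","screwdriver","jar","parts_bin"])
cv2.imwrite("pics/g.png",cv2.resize(p["frame"][80:330,180:430],(600,600))[:,:,::-1])
E
```

```text
time: 14.6
position: [0.6414, -0.1372, 0.0858]
eef_rot: [[-0.115, 0.993, 0.003], [0.993, 0.115, -0.002], [-0.002, 0.003, -1.0]]
ft_force: [-11.4, 2.8, 27.5]
gripper_width: -0.0002
time: 15.3
position: [0.643, -0.1377, 0.265]
eef_rot: [[-0.115, 0.993, 0.008], [0.993, 0.115, -0.003], [-0.004, 0.008, -1.0]]
ft_force: [0.6, 0.4, -0.2]
gripper_width: 0.0001
scene cover_edge 0.92 [ 0.642 -0.191  0.081]
scene cover_hinge 0.59 [ 0.63  -0.007  0.078]
scene spare_board 0.57 [ 0.562 -0.333  0.003]
scene screwdriver 0.74 [ 0.638  0.122 -0.   ]
scene jar 0.88 [ 0.726 -0.286  0.   ]
scene jar 0.65 [ 0.636 -0.097  0.   ]
side cover_edge 0.73 [ 0.641 -0.186  0.08 ]
side carrier_front 0.7 [ 0.535 -0.102  0.036]
side cover_hinge 0.65 [ 0.631 -0.001  0.075]
side spare_board 0.55 [ 0.565 -0.336  0.   ]
side screwdriver 0.79 [0.64  0.123 0.002]
side jar 0.66 [ 0.722 -0.289 -0.001]
side parts_bin 0.97 [ 0.4    0.142 -0.001]
```

View pics/g.png

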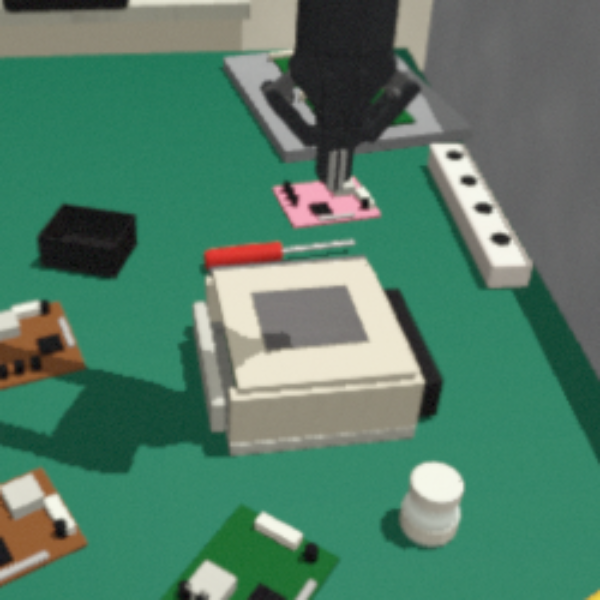

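The cover lies flat on the rim (plate spans (210–420, 260–390)), the carrier panel at (210,370) is home, and the bystanders have not moved. The arm is clear, so I hand in.

```bash
python3 -c "
from station import manip
print(manip.sign_off())"
```

```text
the job is handed in; nothing more can be done
None
```

The carrier is pushed home, the cover is shut, and the job is handed in; the last move ended at about 15.3 s of the 51 s allowed.

- **Carrier:** I pushed it with the shut fingertips until it met the stop, where the wrist force rose to about 28 N. A camera check before touching the cover put the front face at x of about 0.53, which matches home.
- **Cover:** I swung it over from its outer side and pressed it down onto its stop at z = 0.086 m with about 28 N of downward force. The free edge then measured 0.080–0.081 m high, which matches shut.
- **Bystanders:** all four measured within about 5 mm of where they started. In the last check the parts bin showed up only in the side camera.
- **Not checked:** the networks never gave a usable mark for the board in the carrier; their board marks were the brown look-alikes. I judged it by eye in its bed before the cover came down, and it cannot be seen now that the cover is shut. In the last check, the scene camera did not find the carrier front; only the side camera did.

No check failed. The disagreements were marks a few millimetres apart between the cameras and a low-scoring false hit on the jar.

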